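# Load a moulding blank into the bench trimmer through its sprung dust flap

## Robot

A 6-joint arm with a two-finger parallel gripper is mounted at the origin on the work surface. World frame = base frame: x ahead of the robot, y to its left, z up, the work surface at z = 0. Lengths are in m, angles in rad, forces in N, time in s.
With the tool pointing down it reaches from about 0.3 to 0.875 m from the base axis. Payload 6.4 kg.
Tool frame: the origin (TCP) lies between the finger pads; the fingertips stand 25 mm ahead of it and the grasp point (between the pads) lies 6 mm ahead of it; z points along the fingers, y is the line along which they close (so a half turn about z gives the same grasp; the last joint's range is limited). The gripper opens to 85 mm and grips with 20 to 120 N. Pads are 22 mm wide; open, the fingers measure 114 mm over their backs; the gripper's body (76 mm by 85 mm) begins 54 mm behind the grasp point. The pads swing forward as they close: fully open they stand 13 mm farther back than shut.
Start: joints at [-1.536, 0.181, 1.607, -0, 1.354, -0.206], TCP at [0.137, -0.558, 0.256] pointing down, gripper open.
Joint ranges: [-2.99, 2.99], [-0.89, 2.07], [0.3, 2.58], [-1.14, 4.28], [0, 2.63], [-3.12, 3.12]. Speed limits (rad/s): [2.57, 2.57, 3.01, 3.14, 3.14, 3.14].

## Interface

Orientations are given as a unit quaternion [w, x, y, z].
In Python, from bench import ctrl gives the robot as it stands.
- The arm moves only by the tool servo_tool, never from a script. Its argument "series" is text: rows parted by semicolons, each of 7 numbers parted by spaces: the gripper command: -1 is fully open, 1 is shut, values between are in proportion, then the shift along the tool's x, y, z in m, then the turn, a rotation vector about the tool's x, y, z in degrees. A call has 1 to 12 rows; each row is the pose to reach, as a shift and turn from the pose commanded when the call began, along the tool's axes at that moment; what a row does not reach only later rows make up. A row lasts 1/12 s, in which the tool goes at most 41.7 mm and 7.16 degrees, less where a joint would pass 70% of its speed; a pose out of reach is approached as far as the arm can. A call with a gripper value outside its range is refused whole. The fingers move at their own pace and stop on an object; the grip force is fixed at half the most. Time passes only in rows, so rows that repeat a pose let the fingers close. It gives the time, the measured TCP pose, the force, the opening and the grip force at its end, in the units of the state.
- ctrl.get_obs(): the state, without advancing time (a new reading comes with each control period).
- ctrl.camera(name): name is "side" or "top"; returns a dict with "img" (384x512x3 uint8, red, green, blue), "z_map" (384x512 float32, m along the optical axis (not along the pixel's ray), 0 where there is no reading), "fovy" (degrees; the focal length in pixels is half the picture's height over the tangent of half this angle, whatever the lens; pixels are square), "cx", "cy" (the principal point, pixels), "extrinsics" (4x4, takes a point from camera to world coordinates). Camera axes: x right, y down, z forward; pixel columns grow to the right and rows downward; lengths in m; the calibration is good to about 2 mm. A picture is of the moment at which its call begins.
- ctrl.hand_in(): hands the job in; it is judged then, once.
The state is a dict: "time_s": time; "q": joint angles; "dq": joint speeds; "joint_efforts": joint torques, N m; "eef_pos": TCP position; "eef_rot": TCP orientation; "wrist_force": force on the tool from outside, world axes, zero at the start; "torque": the same for the moment, N m; "opening": opening from 0.0 (shut) to 1.0 (fully open); "grasp_force": force on a finger pad.
Only numpy, scipy, OpenCV 4.12 (cv2) and the standard library are available. Lean on these libraries where they do the work, as an engineer would, in place of code of your own. Each camera call takes 0.05 s, during which the arm holds its last target. There are 200 camera calls.

## Task

Lay the ridged moulding flat in the trimmer's open trough, ridge up, and let go; then use the trimmer's pusher to feed it through the sprung dust flap until it presses firmly but gently (roughly 10 N, never as much as 20 N) against the buffered stop hidden inside. Then draw the pusher back to its parked end so that the flap closes behind the moulding, let go, and leave the other bench pieces alone.

Things in the scene. Friction and masses are not known exactly. Their poses are not given: they have to be found in the camera images.
- trimmer: Grey bench trimming machine, fixed. Origin on the bench top below the flap's middle; y = feed direction (open trough into housing), x across, z up. Housing y -10 to 280 mm, 136 mm wide, 83 mm high; motor on top from y = 120 mm, 148 mm high. Base plate 100 mm wide, 12 mm thick, from y = -370 mm.
- trough (a point): Middle of the open trough's floor: 77 mm before the flap (trimmer's y = -77 mm), 12 mm above the bench, axes as the trimmer's. Floor 41 mm wide between aluminium walls that stand 6 mm above it, with lips flaring outward to 12 mm; steel guide rails just outside, also 12 mm. The moulding fits between the parked pusher's rod and the flap.
- flap (a joint): Angle of the steel dust flap in the housing's mouth (38 mm wide, 43 mm tall, hinge line 58 mm above the bench at trimmer's y = 0): 0 closed, positive as its foot swings inward, to 1.5 rad. Spring-shut; pushing the moulding in takes a few newtons and it drags on it until the rear end is about 40 mm past y = 0. The pusher's rod passes freely through a 12 mm notch in its foot.
- pusher (a joint): Travel of the pusher along the trimmer's y, m: 0 at its parked end (farthest from the housing), to 0.285; starts 0 to 0.015. The front face of its 8 mm square rod is at trimmer's y = -165 mm + travel, centred 9 mm above the trough floor. It slides with 1.5 N of friction (plus 6 N per m/s) and stays where it is left.
- pusher_grip (a point): Grasp point on the pusher's square upright wooden grip, 24 x 24 mm, sides along the trimmer's x and y, 16 mm below its top; 82 mm above the bench, 140 mm behind the rod's front face; moves with the pusher. The grip rises 52 mm from a black carriage 94 mm wide, 50 mm long, its top 46 mm above the bench.
- stop: Fixed mount of the length stop, carrying the stop and its sprung rubber buffer, hidden in the housing. Origin at trimmer's x = y = 0 on the trough floor: it does NOT tell the stop's setting, which is unmeasured: the moulding first touches the buffer with its rear end anywhere from 48 to 88 mm past y = 0. The buffer yields 1 mm per 2.5 N, bottoms at 20 mm, springs back.
- moulding: The piece to load: reddish-brown wooden moulding 120 mm long with a stepped profile: base 36 mm wide and 16 mm high, with a ridge 20 mm wide and 10 mm high along the middle of its top (26 mm high in all). 50 to 110 g. Origin at the centre of its underside, y along its length, z up; it lies ridge up. The two ends are alike.
- batten: Bystander: plain square wooden batten 90 mm long, 30 x 30 mm, no ridge; origin at centre of underside, y along it.
- file: Bystander: file, wooden handle 26 mm thick, 265 mm long overall, lying along its y; origin at the bench near the middle.
- gouge: Bystander: gouge with wooden handle, 205 mm long overall, lying along its y; origin at the bench near the middle.
Not all that is in view belongs to the job. Leave any blue or green look-alike of the moulding alone.

How it is judged:
On the way, in this order (a step that is already met when the one before it is completed fails the run):
1. the moulding lies flat in the open trough, ridge up, between the pusher's rod and the flap, and is let go (z of moulding in the frame of trimmer between 0.008 and 0.016 m and x of moulding in the frame of trimmer between -0.006 and 0.006 m and y of moulding in the frame of trimmer between -0.115 and -0.045 m and angle between moulding's own z axis and vertical below 0.1 rad and value of joint flap below 0.1 rad and contact force between the fingers and moulding below 0.2 N), for 0.1 s.
2. the pusher presses the moulding against the buffered stop inside with at least 4 N (contact force between moulding and stop above 4 N and contact force between moulding and pusher above 3 N), for 0.2 s.
At the end, for the whole second after the job is handed in: The moulding lies at rest flat in the trough wholly inside the housing, its rear end at least 44 mm past the flap; the flap is closed (under 0.08 rad) and the pusher is within 30 mm of its parked end (y of moulding in the frame of trimmer above 0.104 m and x of moulding in the frame of trimmer between -0.006 and 0.006 m and z of moulding in the frame of trimmer below 0.018 m and value of joint flap below 0.08 rad and value of joint pusher below 0.03 m and linear speed of moulding below 0.01 m/s); the robot touches nothing.
It fails at once if the moulding is pressed against the stop with more than 20 N (contact force between moulding and stop above 20 N).
It fails at once if the batten is moved more than 30 mm (distance of batten from where it was at the start of the episode above 0.03 m).
It fails at once if the file is moved more than 30 mm (distance of file from where it was at the start of the episode above 0.03 m).
It fails at once if the gouge is moved more than 30 mm (distance of gouge from where it was at the start of the episode above 0.03 m).
It also fails if it takes over 66 s, if anything falls off the work surface, if the arm or the gripper's body presses on something with over 40 N, if the wrist force passes 120 N, or if a joint passes its speed limit or range.

## Working session

There is one attempt and no reset: what is moved stays moved. The work goes in short steps, Python scripts to look and compute and a tool call to move; the robot and the scene stay as the last step left them, time stands still between calls to the robot, and variables do not carry over. Pictures are saved under pics/ and viewed, at most 10 in all, crops included, and the job is handed in when it is done.

Besides the shell and the picture viewer there is one more tool, called after ">>>" as a command line: name --argument value ..., lists and objects as JSON in quotes. servo_tool: Moves the arm, as the interface text tells. Its arguments: {"type":"object","properties":{"series":{"type":"string"}},"required":["series"]}

```bash
mkdir -p pics; ls; cat > h.py <<'E'
import numpy as np, cv2
from bench import ctrl
def cam(n):
    c=ctrl.camera(n); c['f']=c['img'].shape[0]/2/np.tan(np.radians(c['fovy'])/2); return c
def pts(c):
    z=c['z_map']; v,u=np.mgrid[:z.shape[0],:z.shape[1]]
    p=np.stack([(u-c['cx'])/c['f']*z,(v-c['cy'])/c['f']*z,z,np.ones_like(z)],-1)
    P=(p@c['extrinsics'].T)[...,:3]; P[z==0]=np.nan; return P
def onplane(c,u,v,h):
    E=c['extrinsics']; d=E[:3,:3]@np.array([(u-c['cx'])/c['f'],(v-c['cy'])/c['f'],1]); o=E[:3,3]
    return o+d*(h-o[2])/d[2]
def save(n,im): cv2.imwrite(n,cv2.cvtColor(im,cv2.COLOR_RGB2BGR))
E
python3 - <<'E'
from h import *
for n in('top','side'):
    c=cam(n); save(f'pics/{n}0.png',c['img']); np.savez(f'{n}0.npz',**c); print(n,c['fovy'],c['cx'],c['cy'],c['extrinsics'].round(3).tolist())
print(ctrl.get_obs())
E
```

```text
pics
top 53.42585672615962 250.92818912432017 197.73364442628545 [[-0.011, -0.993, 0.119, 0.525], [-1.0, 0.009, -0.023, 0.004], [0.022, -0.119, -0.993, 0.935], [0.0, 0.0, 0.0, 1.0]]
side 51.087072219235864 253.1633229309889 192.74217948424206 [[0.844, -0.419, 0.334, 0.3], [-0.536, -0.66, 0.527, -0.534], [-0.0, -0.624, -0.782, 0.864], [0.0, 0.0, 0.0, 1.0]]
{'time_s': 0.1, 'q': array([-1.53628287e+00,  1.81492759e-01,  1.60794527e+00,  2.87066694e-05,
        1.35376764e+00, -2.06296194e-01]), 'dq': array([-9.89944815e-04,  7.21802460e-05, -2.24401210e-03,  4.46648304e-04,
       -9.21074517e-04, -5.80226048e-04]), 'joint_efforts': array([ 5.45140679e-07, -4.45877945e+01, -3.52240062e+01, -2.24025489e-04,
        4.09044776e-03, -5.36296980e-07]), 'eef_pos': array([ 0.13714205, -0.55792612,  0.25544156]), 'eef_rot': array([-8.02330483e-04,  9.92760142e-01,  1.20110991e-01,  8.31492147e-05]), 'wrist_force': array([-0.14017528, -0.498141  ,  0.03694046]), 'torque': array([-0.01993785, -0.01201993,  0.02435294]), 'grasp_force': 0.0, 'opening': 1.0004290742614605}
```

View pics/top0.png

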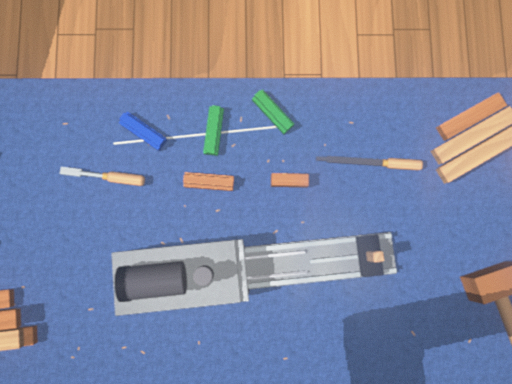

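View pics/side0.png

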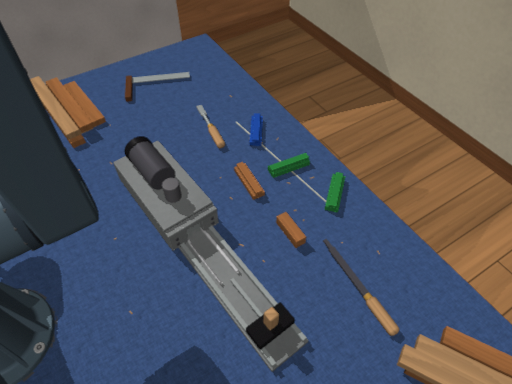

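Candidates (top view): ridge-striped reddish piece at (208,181) is the moulding. The plain short one at (290,180) is the batten. The blue (143,131), the greens (213,130) and (272,111), and the planks (472,116) and (5,310) are decoys. The trimmer runs from housing (180,277) to grip (376,256), so it feeds to the left.

```bash
python3 - <<'E'
from h import *
def load(n): return dict(np.load(f'{n}0.npz'))
t=load('top'); P=pts(t); hsv=cv2.cvtColor(t['img'],cv2.COLOR_RGB2HSV)
Z=P[...,2]
def rect(mask,name):
    q=P[mask][:,:2].astype(np.float32); r=cv2.minAreaRect(q)
    print(name,len(q),'c',np.round(r[0],4),'size',np.round(r[1],4),'ang',round(r[2],2),'z',np.nanpercentile(Z[mask],[5,50,95]).round(4))
def box(u0,v0,u1,v1):
    m=np.zeros(Z.shape,bool); m[v0:v1,u0:u1]=1; return m
red=((hsv[...,0]<18)&(hsv[...,1]>90)&~np.isnan(Z))
m=box(178,165,240,198)&red
rect(m&(Z>.006),'mould'); rect(m&(Z>.0215),'ridge')
rect(box(265,168,315,192)&red&(Z>.02),'batten')
rect(box(100,225,255,320)&(Z>.075)&(Z<.09),'housing top')
rect(box(345,225,400,285)&(Z>.088)&(Z<.11),'grip top')
rect(box(345,225,400,285)&(Z>.036)&(Z<.056),'carriage')
rect(box(250,225,400,295)&(Z>.007)&(Z<.017),'base/rails')
rect(box(60,160,150,190)&(Z>.006),'gouge'); rect(box(310,150,425,172)&(Z>.004),'file')
# side view checks
s=load('side'); P=pts(s); Z=P[...,2]; hsv=cv2.cvtColor(s['img'],cv2.COLOR_RGB2HSV)
red=((hsv[...,0]<18)&(hsv[...,1]>90)&~np.isnan(Z))
rect(box(228,155,270,203)&red&(Z>.0215),'S ridge')
rect(box(228,155,270,203)&red&(Z>.006),'S mould')
rect(box(240,295,300,350)&(Z>.088)&(Z<.11),'S grip'); rect(box(240,295,300,350)&(Z>.036)&(Z<.056),'S carriage')
rect(box(100,130,225,250)&(Z>.075)&(Z<.09),'S housing')
a=cv2.resize(t['img'][160:200,175:320],None,fx=5,fy=5,interpolation=cv2.INTER_CUBIC)
b=cv2.resize(t['img'][225:300,230:405],None,fx=4,fy=4,interpolation=cv2.INTER_CUBIC)
w=max(a.shape[1],b.shape[1]); pad=lambda i:np.pad(i,((0,0),(0,w-i.shape[1]),(0,0)))
save('pics/crop0.png',np.vstack([pad(a),pad(b)]))
E
```

```text
mould 689 c [0.677  0.0855] size [0.1168 0.035 ] ang 85.19 z [0.0139 0.0241 0.0281]
ridge 407 c [0.6777 0.0854] size [0.1167 0.0204] ang 85.15 z [0.0232 0.0259 0.0285]
batten 422 c [ 0.677  -0.1106] size [0.085  0.0274] ang 89.13 z [0.0264 0.0298 0.0325]
housing top 5355 c [0.4553 0.1432] size [0.1361 0.2895] ang 5.16 z [0.0794 0.0831 0.0856]
grip top 126 c [ 0.4947 -0.2912] size [0.0237 0.0242] ang 5.34 z [0.092  0.097  0.0998]
carriage 739 c [ 0.4947 -0.2914] size [0.0938 0.0504] ang 5.16 z [0.042  0.0458 0.0489]
base/rails 3519 c [ 0.4848 -0.1841] size [0.1003 0.3526] ang 5.15 z [0.0094 0.0121 0.0148]
gouge 685 c [0.6938 0.3445] size [0.2051 0.0259] ang 82.25 z [0.0115 0.0184 0.0233]
file 843 c [ 0.7206 -0.3102] size [0.2615 0.0338] ang 89.65 z [0.0109 0.0156 0.0231]
S ridge 261 c [0.6786 0.0845] size [0.1201 0.022 ] ang 85.16 z [0.0232 0.0268 0.0293]
S mould 485 c [0.6774 0.0842] size [0.1209 0.0358] ang 84.53 z [0.0099 0.0235 0.0286]
S grip 159 c [ 0.4947 -0.2941] size [0.0238 0.0239] ang 3.06 z [0.09   0.0981 0.1005]
S carriage 898 c [ 0.4949 -0.2939] size [0.0942 0.0509] ang 5.02 z [0.0422 0.0466 0.0495]
S housing 3272 c [0.4567 0.1411] size [0.1376 0.2922] ang 4.99 z [0.0764 0.0839 0.0864]
```

View pics/crop0.png

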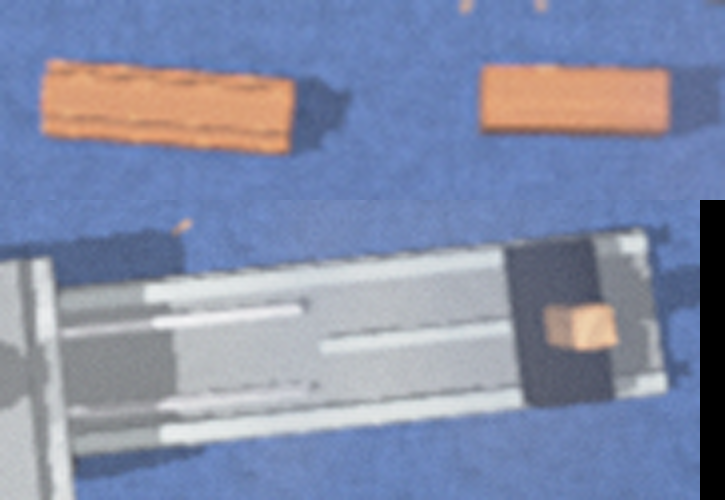

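The crop confirms it: the stepped piece at (208,181) is the moulding and the plain 90 mm one is the batten. Trimmer yaw is about 5.1° with origin about (0.468, 0.0076). The pusher travel is about 4 mm.

```bash
cat >> h.py <<'E'
from scipy.spatial.transform import Rotation as R
A=np.radians(5.1); O=np.array([.468,.0076]); XA=np.array([np.cos(A),np.sin(A)]); YA=np.array([-np.sin(A),np.cos(A)])
def tri(x,y): return O+x*XA+y*YA
def to(xy,z,yawy):
    "shift/turn in tool axes to TCP xy,z, pointing down, tool y at yawy deg"
    o=ctrl.get_obs(); w,x,y,q=o['eef_rot']; T=R.from_quat([x,y,q,w])
    a=np.radians(yawy); Y=np.array([np.cos(a),np.sin(a),0]); Zt=np.array([0,0,-1.]); G=R.from_matrix(np.c_[np.cross(Y,Zt),Y,Zt])
    d=T.inv().apply(np.r_[xy,z]-o['eef_pos']); r=(T.inv()*G).as_rotvec(degrees=True)
    print('shift',d.round(4),'turn',r.round(2),'pos',o['eef_pos'].round(4),'F',o['wrist_force'].round(2),'open',round(o['opening'],3),'t',round(o['time_s'],2))
E
python3 -c "
from h import *
to([.678,.085],.25,-4.85)"
```

```text
shift [ 0.6786 -0.4954  0.0065] turn [-7.000e-02 -7.000e-02 -7.135e+01] pos [ 0.1371 -0.5579  0.2554] F [-0.14 -0.5   0.04] open 1.0 t 0.1
```

>>> servo_tool --series "0.18 0.679 -0.495 0 0 0 -71.3;0.18 0.679 -0.495 0 0 0 -71.3;0.18 0.679 -0.495 0 0 0 -71.3;0.18 0.679 -0.495 0 0 0 -71.3;0.18 0.679 -0.495 0 0 0 -71.3;0.18 0.679 -0.495 0 0 0 -71.3;0.18 0.679 -0.495 0 0 0 -71.3;0.18 0.679 -0.495 0 0 0 -71.3;0.18 0.679 -0.495 0 0 0 -71.3;0.18 0.679 -0.495 0 0 0 -71.3;0.18 0.679 -0.495 0 0 0 -71.3;0.18 0.679 -0.495 0 0 0 -71.3"

```text
time_s: 1.1
eef_pos: [0.4601, -0.174, 0.2562]
eef_rot: [-0.0, 0.737, 0.676, -0.0]
wrist_force: [0.5, -0.8, -0.3]
opening: 0.414
grasp_force: 0.0
```

```bash
python3 -c "
from h import *
to([.678,.085],.20,-4.85)"
```

```text
shift [0.2765 0.1952 0.0561] turn [-0.01 -0.   -0.02] pos [ 0.4601 -0.174   0.2562] F [ 0.46 -0.77 -0.34] open 0.414 t 1.1
```

>>> servo_tool --series "0.18 0.2765 0.1952 0.056 0 0 0;0.18 0.2765 0.1952 0.056 0 0 0;0.18 0.2765 0.1952 0.056 0 0 0;0.18 0.2765 0.1952 0.056 0 0 0;0.18 0.2765 0.1952 0.056 0 0 0;0.18 0.2765 0.1952 0.056 0 0 0;0.18 0.2765 0.1952 0.056 0 0 0;0.18 0.2765 0.1952 0.056 0 0 0;0.18 0.2765 0.1952 0.136 0 0 0;0.18 0.2765 0.1952 0.176 0 0 0;0.18 0.2765 0.1952 0.176 0 0 0;0.18 0.2765 0.1952 0.176 0 0 0"

```text
time_s: 2.1
eef_pos: [0.6704, 0.0837, 0.0693]
eef_rot: [-0.006, 0.736, 0.676, -0.006]
wrist_force: [-2.2, 0.0, -2.2]
opening: 0.411
grasp_force: 0.0
```

```bash
python3 - <<'E'
from h import *
to([.678,.085],.05,-4.85)
c=cam('side'); P=pts(c)
d=np.linalg.norm(P[...,:2]-np.array([.678,.085]),axis=-1)
m=(d<.05)&(P[...,2]>.035)
z=P[...,2][m]; print('lowest gripper z',np.percentile(z,[0,1,2,5]))
save('pics/s1.png',cv2.resize(c['img'][80:240,140:350],None,fx=3.5,fy=3.5,interpolation=cv2.INTER_CUBIC))
E
```

```text
shift [0.0019 0.0078 0.0192] turn [-1.01  0.03 -0.01] pos [0.6704 0.0837 0.0693] F [-2.19  0.03 -2.21] open 0.411 t 2.1
lowest gripper z [0.04693997 0.05775922 0.06505479 0.08796262]
```

View pics/s1.png

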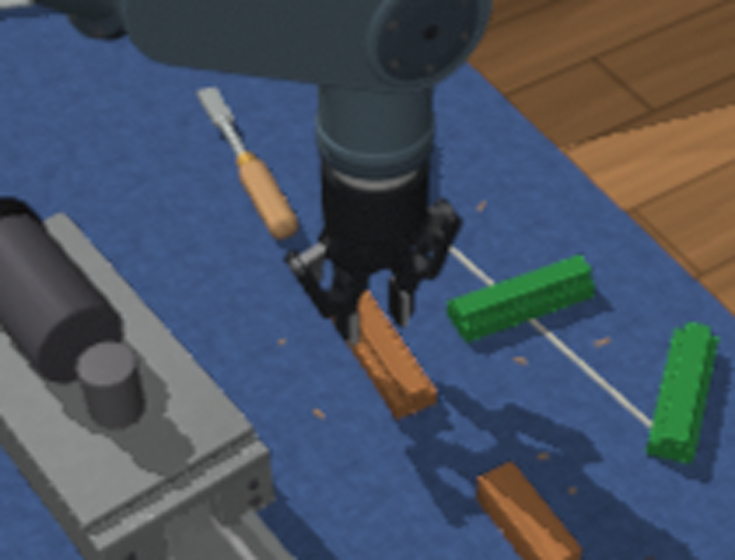

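>>> servo_tool --series "0.18 0 0 0 0 0 0;0.18 0 0 0 0 0 0;0.18 0 0 0 0 0 0;0.18 0 0 0 0 0 0"

```text
time_s: 2.48
eef_pos: [0.6793, 0.0824, 0.0839]
eef_rot: [0.002, 0.737, 0.676, 0.002]
wrist_force: [-0.7, -0.5, 0.8]
opening: 0.412
grasp_force: 0.0
```

```bash
python3 - <<'E'
from h import *
to([.678,.085],.044,-4.85)
c=cam('top'); P=pts(c); Z=P[...,2]; hsv=cv2.cvtColor(c['img'],cv2.COLOR_RGB2HSV)
save('pics/t1.png',cv2.resize(c['img'][120:230,150:310],None,fx=4,fy=4,interpolation=cv2.INTER_CUBIC))
E
```

```text
shift [ 0.0025 -0.0018  0.0398] turn [ 0.31 -0.01 -0.08] pos [0.6793 0.0824 0.0839] F [-0.69 -0.5   0.8 ] open 0.412 t 2.48
```

>>> servo_tool --series "0.18 0 0 0 0 0 0;0.18 0 0 0 0 0 0;0.18 0 0 0.006 0 0 0;0.18 0 0 0.012 0 0 0;0.18 0 0 0.018 0 0 0;0.18 0 0 0.024 0 0 0;0.18 0 0 0.028 0 0 0;0.18 0 0 0.031 0 0 0;0.18 0 0 0.033 0 0 0;0.18 0 0 0.033 0 0 0;0.18 0 0 0.033 0 0 0;0.18 0 0 0.033 0 0 0"

```text
time_s: 3.53
eef_pos: [0.6777, 0.0828, 0.0476]
eef_rot: [0.0, 0.737, 0.676, 0.0]
wrist_force: [-0.1, -0.1, 0.1]
opening: 0.41
grasp_force: 0.0
```

```bash
python3 - <<'E'
from h import *
to([.678,.085],.044,-4.85)
for n in('side',):
  c=cam(n); save('pics/s2.png',cv2.resize(c['img'][130:210,200:300],None,fx=7,fy=7,interpolation=cv2.INTER_CUBIC))
E
```

```text
shift [0.0023 0.0001 0.0036] turn [ 0.03 -0.   -0.06] pos [0.6777 0.0828 0.0476] F [-0.06 -0.1   0.08] open 0.41 t 3.53
```

View pics/s2.png

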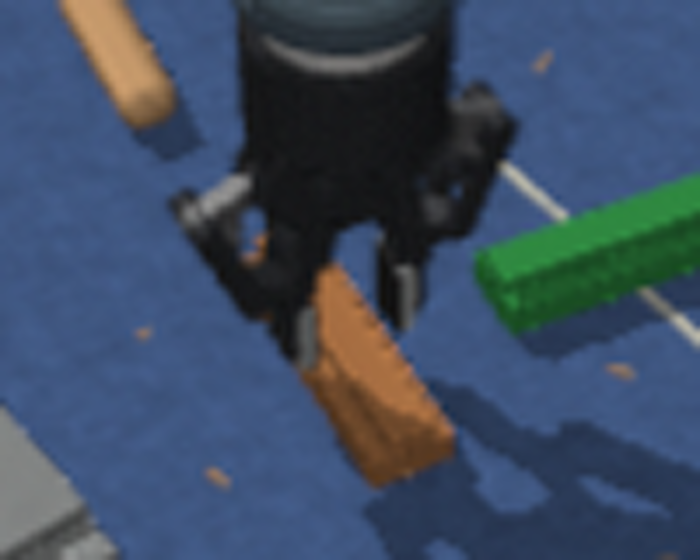

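The fingers straddle the ridge with about 6 mm left to the step. I'll lower a little and close.

>>> servo_tool --series "0.18 0.002 0 0.002 0 0 0;0.18 0.002 0 0.004 0 0 0;0.18 0.002 0 0.004 0 0 0;0.18 0.002 0 0.004 0 0 0;1 0.002 0 0.004 0 0 0;1 0.002 0 0.004 0 0 0;1 0.002 0 0.004 0 0 0;1 0.002 0 0.004 0 0 0;1 0.002 0 0.004 0 0 0;1 0.002 0 0.004 0 0 0"

```text
time_s: 4.42
eef_pos: [0.6778, 0.0847, 0.0436]
eef_rot: [0.0, 0.737, 0.676, 0.0]
wrist_force: [0.3, -0.7, 2.8]
opening: 0.207
grasp_force: 60.2
```

>>> servo_tool --series "1 0 0 -0.01 0 0 0;1 0 0 -0.025 0 0 0;1 0 0 -0.045 0 0 0;1 0 0 -0.065 0 0 0;1 0 0 -0.085 0 0 0;1 0 0 -0.1 0 0 0;1 0 0 -0.11 0 0 0;1 0 0 -0.11 0 0 0;1 0 0 -0.11 0 0 0;1 0 0 -0.11 0 0 0"

```text
time_s: 5.25
eef_pos: [0.6767, 0.0848, 0.152]
eef_rot: [-0.001, 0.737, 0.676, -0.001]
wrist_force: [-0.1, 0.4, -0.1]
opening: 0.212
grasp_force: 59.9
```

```bash
python3 - <<'E'
from h import *
to(tri(0,-.080),.155,5.1)
c=cam('side'); P=pts(c); hsv=cv2.cvtColor(c['img'],cv2.COLOR_RGB2HSV)
d=np.linalg.norm(P[...,:2]-np.array([.678,.085]),axis=-1)
m=(d<.08)&(hsv[...,0]<18)&(hsv[...,1]>90)&(P[...,2]>.05)
q=P[m]; print(len(q),np.percentile(q[:,2],[1,5,50,95,99]).round(4)); print(q[q[:,1]>.1].mean(0),q[q[:,1]<.06].mean(0))
m=(q[:,2]>np.percentile(q[:,2],60)); print('rect upper',cv2.minAreaRect(q[m,:2].astype(np.float32)))
save('pics/s3.png',cv2.resize(c['img'][60:210,180:330],None,fx=4,fy=4,interpolation=cv2.INTER_CUBIC))
E
```

```text
shift [-0.1735 -0.1875 -0.0026] turn [-1.200e-01 -1.000e-02 -1.001e+01] pos [0.6767 0.0848 0.152 ] F [-0.07  0.42 -0.12] open 0.212 t 5.25
408 [0.1117 0.1147 0.1302 0.18   0.4767]
[0.67180777 0.11842997 0.14268365] [0.67102398 0.03779356 0.13976164]
rect upper ((0.6827306747436523, 0.08276231586933136), (0.0734439268708229, 0.12056829035282135), 1.796374797821045)
```

View pics/s3.png

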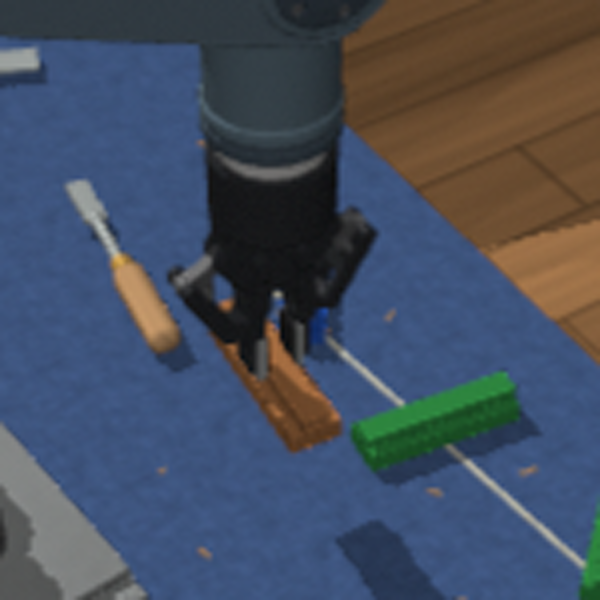

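The moulding is held level. I'll carry it over the trough.

>>> servo_tool --series "1 -0.017 -0.019 0 0 0 -2;1 -0.04 -0.043 0 0 0 -4;1 -0.065 -0.07 0 0 0 -6;1 -0.09 -0.097 0 0 0 -8;1 -0.115 -0.124 0 0 0 -10;1 -0.14 -0.151 0 0 0 -10;1 -0.158 -0.17 0 0 0 -10;1 -0.168 -0.182 0 0 0 -10;1 -0.1735 -0.1875 0 0 0 -10;1 -0.1735 -0.1875 0 0 0 -10;1 -0.1735 -0.1875 0 0 0 -10;1 -0.1735 -0.1875 0 0 0 -10"

```text
time_s: 6.3
eef_pos: [0.4767, -0.0717, 0.1532]
eef_rot: [0.0, 0.675, 0.738, 0.0]
wrist_force: [-0.4, -0.3, 0.1]
opening: 0.206
grasp_force: 59.9
```

>>> servo_tool --series "1 0 0 0 0 0 0;1 0 0 0.01 0 0 0;1 0 0 0.02 0 0 0;1 0 0 0.03 0 0 0;1 0 0 0.04 0 0 0;1 0 0 0.05 0 0 0;1 0 0 0.056 0 0 0;1 0 0 0.06 0 0 0;1 0 0 0.06 0 0 0;1 0 0 0.06 0 0 0;1 0 0 0.06 0 0 0"

```text
time_s: 7.22
eef_pos: [0.4763, -0.0722, 0.0937]
eef_rot: [0.0, 0.675, 0.738, 0.0]
wrist_force: [-0.1, 0.4, -1.6]
opening: 0.208
grasp_force: 59.9
```

```bash
python3 - <<'E'
from h import *
to(tri(0,-.080),.0556,5.1)
# trough centre re-measured near: carriage, rail edges in side and top
for n in('top','side'):
    c=cam(n); P=pts(c); q=P.reshape(-1,3); col=c['img'].reshape(-1,3).astype(int); hs=cv2.cvtColor(c['img'],cv2.COLOR_RGB2HSV).reshape(-1,3)
    x=(q[:,:2]-O)@XA; y=(q[:,:2]-O)@YA
    red=(hs[:,0]<18)&(hs[:,1]>90)&(q[:,2]>.035)&(abs(y+.08)<.09)&(abs(x)<.04)
    r=red&(q[:,2]<.09)
    print(n,r.sum(),'x',np.percentile(x[r],[2,50,98]).round(4),'y',np.percentile(y[r],[1,99]).round(4),'z',np.percentile(q[r,2],[2,50,98]).round(4))
    for lo,hi in((-.3,-.25),(-.15,-.10)):
        b=(y>lo)&(y<hi)&(q[:,2]>.006)&(q[:,2]<.03)&(abs(x)<.07)&(hs[:,1]<60); print('base x',np.percentile(x[b],[1,99]).round(4))
    b=(y>.02)&(y<.26)&(q[:,2]>.077)&(q[:,2]<.09)&(abs(x)<.08); print('housing x',np.percentile(x[b],[.5,99.5]).round(4))
    if n=='side': save('pics/s4.png',cv2.resize(c['img'][200:340,150:310],None,fx=4,fy=4,interpolation=cv2.INTER_CUBIC))
E
```

```text
shift [ 0.0003 -0.0012  0.0381] turn [ 0.05  0.02 -0.01] pos [ 0.4763 -0.0722  0.0937] F [-0.12  0.4  -1.6 ] open 0.208 t 7.22
top 20 x [0.0041 0.0133 0.018 ] y [-0.0281 -0.0195] z [0.0638 0.0679 0.0781]
base x [-0.0485  0.0483]
base x [0.0352 0.0486]
housing x [-0.0679  0.0671]
side 483 x [-0.0162 -0.0019  0.0175] y [-0.1407 -0.0295] z [0.0544 0.0734 0.0803]
base x [-0.05    0.0445]
base x [-0.0497  0.0445]
housing x [-0.0678  0.0145]
```

View pics/s4.png

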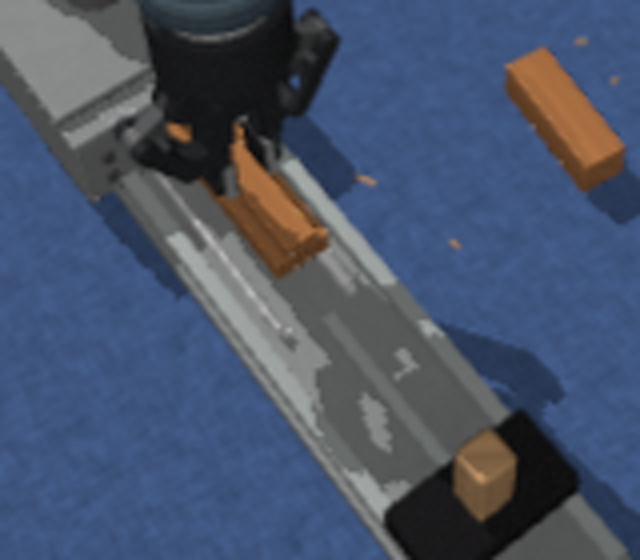

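The moulding is aligned over the trough, clear of the rod and the flap. Lowering it now.

>>> servo_tool --series "1 0 -0.001 0.005 0 0 0;1 0 -0.001 0.012 0 0 0;1 0 -0.001 0.018 0 0 0;1 0 -0.001 0.023 0 0 0;1 0 -0.001 0.027 0 0 0;1 0 -0.001 0.03 0 0 0;1 0 -0.001 0.032 0 0 0;1 0 -0.001 0.034 0 0 0;1 0 -0.001 0.036 0 0 0;1 0 -0.001 0.037 0 0 0;1 0 -0.001 0.037 0 0 0;1 0 -0.001 0.037 0 0 0"

```text
time_s: 8.32
eef_pos: [0.475, -0.0722, 0.0564]
eef_rot: [0.0, 0.675, 0.738, 0.0]
wrist_force: [0.6, -0.2, -0.8]
opening: 0.21
grasp_force: 59.9
```

```bash
python3 -c "
from h import *
to(tri(0,-.080),.0556,5.1)"
```

```text
shift [0.0001 0.0001 0.0008] turn [ 0.01  0.01 -0.  ] pos [ 0.475  -0.0722  0.0564] F [ 0.63 -0.24 -0.81] open 0.21 t 8.32
```

>>> servo_tool --series "1 0 0 0.001 0 0 0;1 0 0 0.001 0 0 0;0.18 0 0 0.001 0 0 0;0.18 0 0 0.001 0 0 0;0.18 0 0 0.001 0 0 0;0.18 0 0 -0.004 0 0 0;0.18 0 0 -0.015 0 0 0;0.18 0 0 -0.035 0 0 0;0.18 0 0 -0.065 0 0 0;0.18 0 0 -0.095 0 0 0;0.18 0 0 -0.115 0 0 0;0.18 0 0 -0.115 0 0 0"

```text
time_s: 9.32
eef_pos: [0.478, -0.0733, 0.1773]
eef_rot: [0.005, 0.675, 0.738, 0.002]
wrist_force: [0.9, -0.2, 0.3]
opening: 0.41
grasp_force: 0.0
```

```bash
python3 - <<'E'
from h import *
c=cam('side'); P=pts(c); q=P.reshape(-1,3); hs=cv2.cvtColor(c['img'],cv2.COLOR_RGB2HSV).reshape(-1,3)
x=(q[:,:2]-O)@XA; y=(q[:,:2]-O)@YA
r=(hs[:,0]<18)&(hs[:,1]>90)&(q[:,2]>.015)&(q[:,2]<.06)&(y<.0)&(y>-.17)&(abs(x)<.04)
print(r.sum(),'x',np.percentile(x[r],[2,50,98]).round(4),'y',np.percentile(y[r],[1,99]).round(4),'z',np.percentile(q[r,2],[2,50,98]).round(4))
r&=q[:,2]>.033; print('ridge',cv2.minAreaRect(np.c_[x,y][r].astype(np.float32)), np.polyfit(y[r],q[r,2],1))
g=(q[:,2]>.088)&(q[:,2]<.11)&(y<-.25)&(y>-.34)&(abs(x)<.04)
print('grip',g.sum(),cv2.minAreaRect(q[g,:2].astype(np.float32)))
to(tri(0,-.303),.16,5.1)
save('pics/s5.png',cv2.resize(c['img'][200:340,150:310],None,fx=4,fy=4,interpolation=cv2.INTER_CUBIC))
E
```

```text
735 x [-0.0175 -0.0043  0.0157] y [-0.1404 -0.0221] z [0.0179 0.0365 0.0419]
ridge ((-0.0029509523883461952, -0.08069675415754318), (0.028449103236198425, 0.11971276998519897), 0.32293373346328735) [0.00149447 0.03896705]
grip 159 ((0.4946771264076233, -0.2942350506782532), (0.0249994657933712, 0.024310097098350525), 8.2565279006958)
shift [-0.222  -0.0018  0.0156] turn [0.35 0.18 0.01] pos [ 0.4769 -0.0729  0.1749] F [ 0.12 -0.2  -0.44] open 0.411 t 9.37
```

View pics/s5.png

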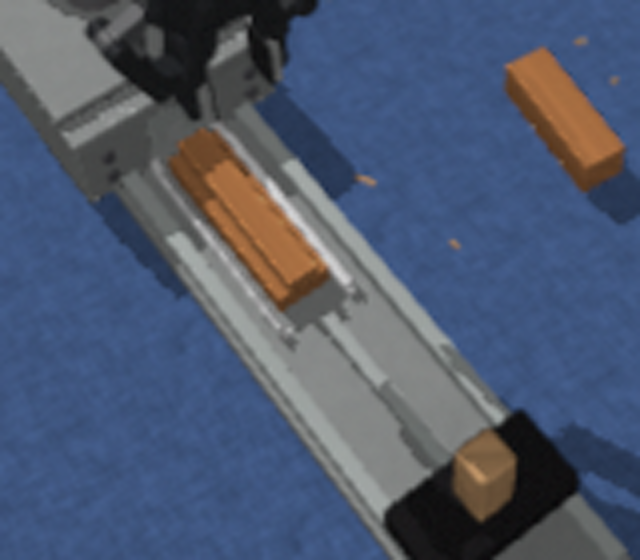

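The moulding sits flat in the trough. Next I'll move to the pusher grip at about (0.4947, -0.293).

>>> servo_tool --series "0 -0.02 0 0 0 0 0;0 -0.05 0 0 0 0 0;0 -0.085 0 0 0 0 0;0 -0.12 0 0 0 0 0;0 -0.155 0 0 0 0 0;0 -0.185 0 0 0 0 0;0 -0.207 0 0 0 0 0;0 -0.217 0 0 0 0 0;0 -0.2215 0 0 0 0 0;0 -0.2215 0 0 0 0 0;0 -0.2215 0 0 0 0 0;0 -0.2215 0 0 0 0 0"

```text
time_s: 10.37
eef_pos: [0.4945, -0.2912, 0.171]
eef_rot: [-0.001, 0.674, 0.738, 0.0]
wrist_force: [-0.4, 0.6, 0.1]
opening: 0.501
grasp_force: 0.0
```

```bash
python3 -c "
from h import *
to([.4947,-.293],.088,5.1)"
```

```text
shift [-0.0019  0.      0.083 ] turn [-0.03 -0.05  0.07] pos [ 0.4945 -0.2912  0.171 ] F [-0.44  0.65  0.14] open 0.501 t 10.37
```

>>> servo_tool --series "0 -0.002 0 0.015 0 0 0;0 -0.002 0 0.03 0 0 0;0 -0.002 0 0.045 0 0 0;0 -0.002 0 0.06 0 0 0;0 -0.002 0 0.072 0 0 0;0 -0.002 0 0.08 0 0 0;0 -0.002 0 0.083 0 0 0;0 -0.002 0 0.083 0 0 0;0 -0.002 0 0.083 0 0 0;0 -0.002 0 0.083 0 0 0"

```text
time_s: 11.2
eef_pos: [0.4953, -0.2952, 0.0892]
eef_rot: [0.001, 0.675, 0.738, -0.0]
wrist_force: [0.1, 0.8, -0.4]
opening: 0.501
grasp_force: 0.0
```

>>> servo_tool --series "1 0 0 0 0 0 0;1 0 0 0 0 0 0;1 0 0 0 0 0 0;1 0 0 0 0 0 0;1 0 0 0 0 0 0;1 0 0 0 0 0 0"

```text
time_s: 11.7
eef_pos: [0.4947, -0.2953, 0.0893]
eef_rot: [0.0, 0.675, 0.738, -0.0]
wrist_force: [-4.0, 0.3, 5.5]
opening: 0.27
grasp_force: 60.4
```

The pusher is gripped. I'll feed smoothly towards about 45 mm short of the nearest possible buffer position, then slow down.

>>> servo_tool --series "1 0.003 0 0 0 0 0;1 0.008 0 0 0 0 0;1 0.015 0 0 0 0 0;1 0.023 0 0 0 0 0;1 0.032 0 0 0 0 0;1 0.041 0 0 0 0 0;1 0.05 0 0 0 0 0;1 0.059 0 0 0 0 0;1 0.068 0 0 0 0 0;1 0.076 0 0 0 0 0;1 0.082 0 0 0 0 0;1 0.085 0 0 0 0 0"

```text
time_s: 12.7
eef_pos: [0.4871, -0.2109, 0.0893]
eef_rot: [0.001, 0.675, 0.738, -0.001]
wrist_force: [-5.8, -5.4, 5.7]
opening: 0.275
grasp_force: 60.5
```

>>> servo_tool --series "1 0.003 0 0 0 0 0;1 0.008 0 0 0 0 0;1 0.015 0 0 0 0 0;1 0.023 0 0 0 0 0;1 0.032 0 0 0 0 0;1 0.041 0 0 0 0 0;1 0.05 0 0 0 0 0;1 0.059 0 0 0 0 0;1 0.067 0 0 0 0 0;1 0.074 0 0 0 0 0;1 0.078 0 0 0 0 0;1 0.08 0 0 0 0 0"

```text
time_s: 13.7
eef_pos: [0.48, -0.1314, 0.0893]
eef_rot: [0.001, 0.675, 0.738, -0.001]
wrist_force: [-6.1, -8.0, 7.5]
opening: 0.267
grasp_force: 60.7
```

```bash
python3 - <<'E'
from h import *
o=ctrl.get_obs(); p=(o['eef_pos'][:2]-O); print('tri x,y',p@XA,p@YA,'rod front approx',p@YA+.140+.0015,'F along',o['wrist_force'][:2]@YA)
c=cam('side'); save('pics/s6.png',cv2.resize(c['img'][170:340,130:310],None,fx=3.5,fy=3.5,interpolation=cv2.INTER_CUBIC))
E
```

```text
tri x,y -0.00036504418096572664 -0.13954208103569907 rod front approx 0.0019579189643009463 F along -7.398676535966583
```

View pics/s6.png

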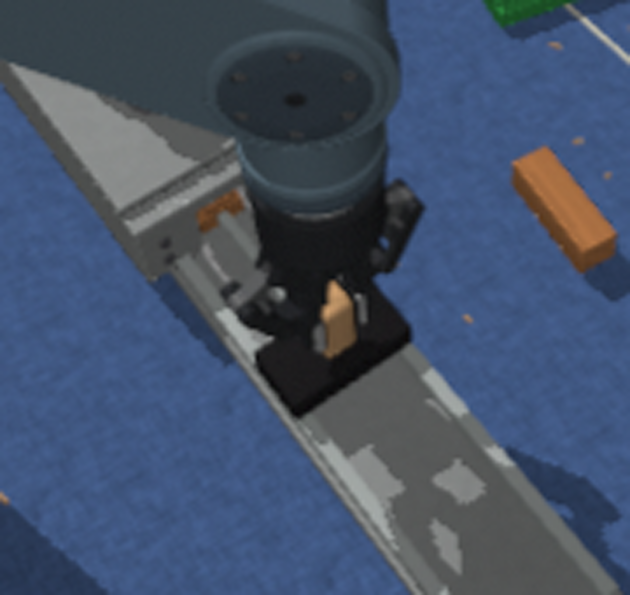

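The moulding's rear end is at the mouth, around (220,210) in the crop. The feed force is about 7 N, from flap drag and friction. Continuing slowly.

>>> servo_tool --series "1 0.002 0 0 0 0 0;1 0.006 0 0 0 0 0;1 0.01 0 0 0 0 0;1 0.014 0 0 0 0 0;1 0.018 0 0 0 0 0;1 0.022 0 0 0 0 0;1 0.026 0 0 0 0 0;1 0.03 0 0 0 0 0;1 0.034 0 0 0 0 0;1 0.038 0 0 0 0 0;1 0.041 0 0 0 0 0;1 0.043 0 0 0 0 0"

```text
time_s: 14.75
eef_pos: [0.4761, -0.0878, 0.0893]
eef_rot: [0.0, 0.675, 0.738, -0.0]
wrist_force: [-6.2, -2.5, 9.6]
opening: 0.27
grasp_force: 61.0
```

```bash
cat > f.py <<'E'
from h import *
o=ctrl.get_obs(); p=(o['eef_pos'][:2]-O); print('rod',round(p@YA+.1415,4),'F along',round(o['wrist_force'][:2]@YA,2),o['wrist_force'].round(1),'open',round(o['opening'],3),round(o['time_s'],2))
E
python3 f.py
```

```text
rod 0.0457 F along -1.92 [-6.2 -2.5  9.6] open 0.27 14.75
```

>>> servo_tool --series "1 0.001 0 0 0 0 0;1 0.002 0 0 0 0 0;1 0.003 0 0 0 0 0;1 0.004 0 0 0 0 0"

```text
time_s: 15.08
eef_pos: [0.4758, -0.0839, 0.0892]
eef_rot: [0.0, 0.675, 0.738, -0.0]
wrist_force: [-6.8, -2.5, 9.6]
opening: 0.271
grasp_force: 61.0
```

```bash
python3 f.py
```

```text
rod 0.0496 F along -1.91 [-6.8 -2.5  9.6] open 0.271 15.08
```

>>> servo_tool --series "1 0.001 0 0 0 0 0;1 0.002 0 0 0 0 0;1 0.003 0 0 0 0 0;1 0.004 0 0 0 0 0"

```text
time_s: 15.42
eef_pos: [0.4755, -0.08, 0.0893]
eef_rot: [0.0, 0.675, 0.738, -0.0]
wrist_force: [-6.5, -2.6, 10.8]
opening: 0.27
grasp_force: 61.0
```

>>> servo_tool --series "1 0.001 0 0 0 0 0;1 0.002 0 0 0 0 0;1 0.003 0 0 0 0 0;1 0.004 0 0 0 0 0"

```text
time_s: 15.75
eef_pos: [0.4751, -0.076, 0.0892]
eef_rot: [0.0, 0.675, 0.738, -0.0]
wrist_force: [-6.8, -2.2, 10.6]
opening: 0.276
grasp_force: 61.0
```

>>> servo_tool --series "1 0.001 0 0 0 0 0;1 0.002 0 0 0 0 0;1 0.003 0 0 0 0 0;1 0.004 0 0 0 0 0"

```text
time_s: 16.08
eef_pos: [0.4747, -0.072, 0.0893]
eef_rot: [0.0, 0.675, 0.738, -0.0]
wrist_force: [-6.7, -2.4, 10.0]
opening: 0.269
grasp_force: 61.0
```

>>> servo_tool --series "1 0.001 0 0 0 0 0;1 0.002 0 0 0 0 0;1 0.003 0 0 0 0 0;1 0.004 0 0 0 0 0"

```text
time_s: 16.42
eef_pos: [0.4744, -0.068, 0.0893]
eef_rot: [0.0, 0.675, 0.738, -0.0]
wrist_force: [-6.3, -2.8, 10.6]
opening: 0.273
grasp_force: 61.0
```

>>> servo_tool --series "1 0.001 0 0 0 0 0;1 0.002 0 0 0 0 0;1 0.003 0 0 0 0 0;1 0.004 0 0 0 0 0"

```text
time_s: 16.75
eef_pos: [0.474, -0.064, 0.0893]
eef_rot: [0.0, 0.675, 0.738, -0.0]
wrist_force: [-6.0, -1.9, 10.4]
opening: 0.272
grasp_force: 61.0
```

>>> servo_tool --series "1 0.001 0 0 0 0 0;1 0.002 0 0 0 0 0;1 0.003 0 0 0 0 0;1 0.004 0 0 0 0 0"

```text
time_s: 17.08
eef_pos: [0.4736, -0.06, 0.0892]
eef_rot: [0.0, 0.675, 0.738, -0.0]
wrist_force: [-5.9, -2.5, 10.7]
opening: 0.269
grasp_force: 61.0
```

>>> servo_tool --series "1 0.001 0 0 0 0 0;1 0.002 0 0 0 0 0;1 0.003 0 0 0 0 0;1 0.004 0 0 0 0 0"

```text
time_s: 17.42
eef_pos: [0.4734, -0.0572, 0.0893]
eef_rot: [0.001, 0.675, 0.738, -0.001]
wrist_force: [-7.2, -10.4, 8.0]
opening: 0.272
grasp_force: 60.9
```

The buffer is reached, with about 8 N on it. I'll nudge slightly and hold.

>>> servo_tool --series "1 0.0005 0 0 0 0 0;1 0.0005 0 0 0 0 0;1 0.0005 0 0 0 0 0;1 0.0005 0 0 0 0 0;1 0.0005 0 0 0 0 0"

```text
time_s: 17.83
eef_pos: [0.4734, -0.0569, 0.0893]
eef_rot: [0.001, 0.675, 0.738, -0.001]
wrist_force: [-6.5, -9.9, 7.7]
opening: 0.275
grasp_force: 60.8
```

>>> servo_tool --series "1 0.0005 0 0 0 0 0;1 0.001 0 0 0 0 0;1 0.001 0 0 0 0 0;1 0.001 0 0 0 0 0;1 0.001 0 0 0 0 0;1 0.001 0 0 0 0 0"

```text
time_s: 18.33
eef_pos: [0.4734, -0.0564, 0.0893]
eef_rot: [0.001, 0.675, 0.738, -0.001]
wrist_force: [-6.7, -12.0, 7.7]
opening: 0.272
grasp_force: 60.7
```

About 9.5 N is held. Drawing back gently at first, then to park.

>>> servo_tool --series "1 -0.0005 0 0 0 0 0;1 -0.001 0 0 0 0 0;1 -0.0015 0 0 0 0 0;1 -0.002 0 0 0 0 0;1 -0.003 0 0 0 0 0;1 -0.004 0 0 0 0 0;1 -0.005 0 0 0 0 0;1 -0.006 0 0 0 0 0;1 -0.008 0 0 0 0 0;1 -0.012 0 0 0 0 0;1 -0.017 0 0 0 0 0;1 -0.023 0 0 0 0 0"

```text
time_s: 19.33
eef_pos: [0.4751, -0.0767, 0.0892]
eef_rot: [-0.0, 0.675, 0.738, -0.0]
wrist_force: [-5.6, 0.8, 11.1]
opening: 0.268
grasp_force: 61.2
```

>>> servo_tool --series "1 -0.008 0 0 0 0 0;1 -0.018 0 0 0 0 0;1 -0.029 0 0 0 0 0;1 -0.04 0 0 0 0 0;1 -0.051 0 0 0 0 0;1 -0.062 0 0 0 0 0;1 -0.073 0 0 0 0 0;1 -0.084 0 0 0 0 0;1 -0.095 0 0 0 0 0;1 -0.104 0 0 0 0 0;1 -0.11 0 0 0 0 0;1 -0.112 0 0 0 0 0"

```text
time_s: 20.33
eef_pos: [0.4852, -0.1895, 0.0893]
eef_rot: [0.0, 0.675, 0.738, -0.0]
wrist_force: [-5.5, 1.5, 9.8]
opening: 0.266
grasp_force: 60.9
```

>>> servo_tool --series "1 -0.006 0 0 0 0 0;1 -0.014 0 0 0 0 0;1 -0.024 0 0 0 0 0;1 -0.034 0 0 0 0 0;1 -0.044 0 0 0 0 0;1 -0.054 0 0 0 0 0;1 -0.064 0 0 0 0 0;1 -0.074 0 0 0 0 0;1 -0.084 0 0 0 0 0;1 -0.092 0 0 0 0 0;1 -0.097 0 0 0 0 0;1 -0.099 0 0 0 0 0"

```text
time_s: 21.33
eef_pos: [0.494, -0.2882, 0.0893]
eef_rot: [0.0, 0.675, 0.738, -0.0]
wrist_force: [-4.3, 1.6, 9.1]
opening: 0.27
grasp_force: 60.7
```

```bash
python3 f.py
```

```text
rod -0.1554 F along 1.95 [-4.3  1.6  9.1] open 0.27 21.33
```

>>> servo_tool --series "1 -0.003 0 0 0 0 0;1 -0.004 0 0 0 0 0;1 -0.004 0 0 0 0 0;0 -0.004 0 0 0 0 0;0 -0.004 0 0 0 0 0;0 -0.004 0 0 0 0 0;0 -0.004 0 0 0 0 0;0 -0.004 0 -0.01 0 0 0;0 -0.004 0 -0.03 0 0 0;0 -0.004 0 -0.06 0 0 0;0 -0.004 0 -0.1 0 0 0;0 -0.004 0 -0.14 0 0 0"

```text
time_s: 22.33
eef_pos: [0.4939, -0.2906, 0.2296]
eef_rot: [-0.001, 0.675, 0.738, 0.0]
wrist_force: [1.2, -0.9, -0.5]
opening: 0.501
grasp_force: 0.0
```

>>> servo_tool --series "0 -0.04 0 0 0 0 0;0 -0.07 0 0 0 0 0;0 -0.1 0 0 0 0 0;0 -0.1 0 0 0 0 0;0 -0.1 0 0 0 0 0;0 -0.1 0 0 0 0 0"

```text
time_s: 22.83
eef_pos: [0.5032, -0.3904, 0.2283]
eef_rot: [-0.0, 0.675, 0.738, 0.0]
wrist_force: [0.1, 0.5, -0.1]
opening: 0.503
grasp_force: 0.0
```

```bash
python3 - <<'E'
from h import *
to([.5,-.39],.23,5.1)
c=cam('side'); q=pts(c).reshape(-1,3); x=(q[:,:2]-O)@XA; y=(q[:,:2]-O)@YA
g=(q[:,2]>.088)&(q[:,2]<.106)&(y<-.25)&(y>-.34)&(abs(x)<.04); print('grip travel',g.sum(),np.median(y[g])+.305)
f=(abs(x)<.017)&(y>-.012)&(y<.1)&(q[:,2]>.02)&(q[:,2]<.056); print('mouth pts',f.sum(),'y',np.percentile(y[f],[5,50,95]).round(4)) if f.sum() else print('none')
save('pics/s7.png',cv2.resize(c['img'][170:350,130:310],None,fx=3.3,fy=3.3,interpolation=cv2.INTER_CUBIC))
E
```

```text
shift [ 0.0006 -0.0031 -0.0017] turn [-0.01 -0.05 -0.02] pos [ 0.5032 -0.3904  0.2283] F [ 0.13  0.47 -0.13] open 0.503 t 22.83
grip travel 156 0.004120767740013742
none
```

View pics/s7.png

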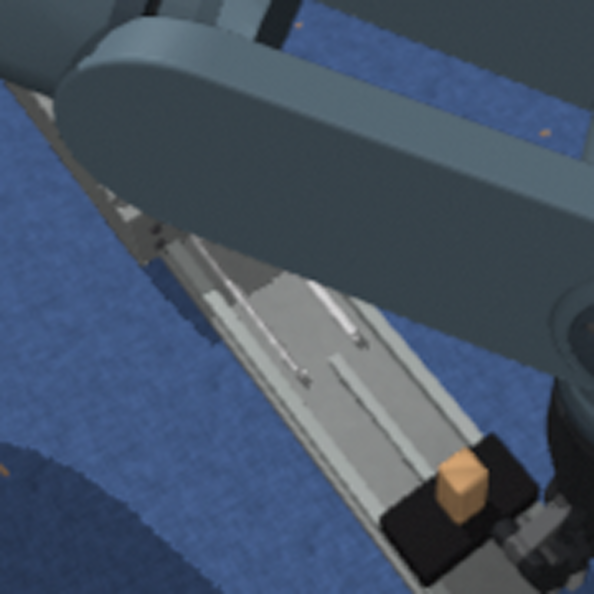

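The pusher is parked at about 4 mm travel and the trough is empty, but the arm hides the mouth. I'll swing clear and check the flap numerically.

>>> servo_tool --series "0 -0.04 -0.04 -0.01 0 0 0;0 -0.08 -0.08 -0.02 0 0 0;0 -0.12 -0.12 -0.02 0 0 0;0 -0.15 -0.16 -0.02 0 0 0;0 -0.17 -0.2 -0.02 0 0 0;0 -0.17 -0.24 -0.02 0 0 0;0 -0.17 -0.28 -0.02 0 0 0;0 -0.17 -0.3 -0.02 0 0 0;0 -0.17 -0.3 -0.02 0 0 0;0 -0.17 -0.3 -0.02 0 0 0;0 -0.17 -0.3 -0.02 0 0 0;0 -0.17 -0.3 -0.02 0 0 0"

```text
time_s: 23.88
eef_pos: [0.2207, -0.5861, 0.2485]
eef_rot: [0.0, 0.675, 0.738, 0.0]
wrist_force: [0.2, 0.6, 0.4]
opening: 0.506
grasp_force: 0.0
```

```bash
python3 - <<'E'
from h import *
s0=dict(np.load('side0.npz')); c=cam('side')
for n,k in(('before',s0),('now',c)):
    q=pts(k).reshape(-1,3); x=(q[:,:2]-O)@XA; y=(q[:,:2]-O)@YA
    f=(abs(x)<.015)&(y>-.015)&(y<.1)&(q[:,2]>.014)&(q[:,2]<.056)
    print(n,f.sum(),'y',np.percentile(y[f],[5,50,95]).round(4) if f.sum() else '', 'colour',k['img'].reshape(-1,3)[f].mean(0).round() if f.sum() else '')
    b=(q[:,2]>.025)&(q[:,2]<.035)&(abs(q[:,0]-.677)<.04)&(abs(q[:,1]+.11)<.08); print('batten',b.sum(),q[b].mean(0).round(4))
print(ctrl.get_obs()['eef_pos'],ctrl.get_obs()['wrist_force'])
E
```

```text
before 95 y [-0.0121 -0.0016  0.0012] colour [77. 79. 78.]
batten 399 [ 0.6778 -0.1152  0.0306]
now 82 y [-0.0106 -0.0016 -0.0001] colour [76. 79. 78.]
batten 396 [ 0.6776 -0.1153  0.0306]
[ 0.22114334 -0.58603183  0.2484742 ] [-0.75149342  0.79471443  0.12603764]
```

The flap's depth readings match the start, so it is closed, and the batten hasn't moved. Handing in.

```bash
python3 -c "
from bench import ctrl
print(ctrl.hand_in())"
```

```text
the job is handed in; nothing more can be done
None
```

The job is handed in, with no verdict returned: the moulding was fed in and pressed against the stop at about 10 N (wrist-force estimate), the pusher is parked about 4 mm from its end, the flap measured closed, and the batten did not move (file and gouge not re-measured, but never approached).

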